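Start the clamp spindle in its thread

TASK

The crank spindle of the blue screw clamp rests on top of its thread and is locked by the red-headed pin: draw the pin straight out and park it upright in the yellow side notch, seated on its collar. Then take the crank by its black handle, turn it backward (anticlockwise from above) until the spindle drops into the start of the thread, and turn it forward (clockwise) one full turn from there. Finish while still gripping the handle with the spindle held so, and leave everything else on the bench where it is.

Things in the scene. Friction and masses are not known exactly. Their poses are not given: they have to be found in the camera images.
- pin: Locking pin, 114 mm, 0.12 kg, upright, loose. Origin on its axis at the collar's underside; z up to the head. Below: shank 10 mm dia., 30 mm long, last 7 mm tapered. Above: collar 22 mm dia., 5 thick; stem 10 mm dia.; red head 20 mm dia. from 50 to 84 mm, grip there. Starts seated in the bore; free once lifted 30 mm. Its stem blocks the tail of the crank arm.
- bore (a point): Mouth of the pin's bore, 11.6 mm dia., right through the 20 mm thick top of the blue bridge, 90 mm above the bench, 45 mm from the spindle axis towards the notch. z up; axes of the clamp.
- notch (a point): U notch 14 mm wide in a yellow ledge on the clamp's +y side, open outward (+y). Point: on the notch's centre line at the ledge's top face, 35 mm above the bench, 7 mm from the inner end, 20 mm from the mouth. Ledge 12 mm thick, 50 wide, 23 mm of air below. x across the notch, z up. Parked: shank in the notch, collar on the ledge, pin's origin here. Spindle axis is 132 mm away at -y.
- boss (a point): Centre of the top face of the steel threaded boss (64 mm dia.), on the spindle's vertical axis, 100 mm above the bench; clamp's axes, z up. The clamp is fixed; its place and yaw (within 0.35 rad) vary. Blue base 170 x 210 mm; bridge 80 mm wide, 190 long along its y, top at 90 mm. Spindle 32 mm dia. carries the crank hub, 40 mm dia.
- handle: Black upright crank handle 18 mm dia., 45 mm tall, turns freely on its stud, so the hand can carry it round at one yaw. Origin: centre of its underside, 24.5 mm + spindle_lift above the boss's top and 55 mm from the axis; z up. Hub and arm lie below it; the tail reaches 53 mm to the other side. Gripped under 8 N it slips down in the pads at the drop; a hard grip holds the spindle up (18 N pull).
- crank (a joint): Crank and spindle turn, rad, grows forward (clockwise from above). Handle's bearing in the clamp's frame, anticlockwise from x: 5.512 minus this. Starts 1.3 to 2.3; tail meets the pin at 1.1. Turned back, the thread drop comes somewhere from +0.5 to -0.8; past it the spindle rides up again to a stop 2.5 rad on. Forward without a drop it meets a stop. Needs 1 to 2 N at the handle.
- spindle_lift (a joint): Spindle height, m, up positive. 0.004 to 0.007 at the start, 0.008 just before the drop, then falls to 0 (pulled down by 18 N of weight and spring). Then 8 mm down a turn: -0.008 after one turn; play 0.8 mm; lowest -0.0134. Seen: a red band above the boss shows until the drop hides it; then 12 mm of spindle show under the hub, 4 mm after one turn.
- wrench: Steel wrench 160 mm long, lying flat; a bystander. Origin at the centre of its underside.
- reagent_jar: Amber glass jar, 60 mm diameter, 100 mm tall, red cap; a bystander. Origin at the centre of its underside.
- beaker: Clear glass beaker, 70 mm diameter, 90 mm tall; a bystander. Origin at the centre of its underside.
- cork_ring: Cork ring, 90 mm diameter, 25 mm tall; a bystander. Origin at the centre of its underside.
- screw_cap: Red screw cap, 44 mm diameter, 20 mm tall; a bystander. Origin at the centre of its underside.
- wash_bottle: White wash bottle, 56 mm diameter, 130 mm tall, red cap; a bystander. Origin at the centre of its underside.
- seal_ring: Black rubber seal ring, 28 mm diameter, 5 mm thick, lying on the clamp's blue base plate on the robot's side; a bystander. Origin at the centre of its underside.
Things that resemble listed ones, but are neither listed nor needed, are in the scene too. Leave any purple or turquoise look-alike of the pin alone.

How it is judged:
By the outcome, as a careful person would: the job done as asked, in the order asked, and still so for the second after the job is handed in, while the arm keeps its last pose, push and grip.
It also fails if it takes over 72 s, if anything falls off the work surface, if the arm or the gripper's body presses on something with over 40 N, if the wrist force passes 120 N, or if a joint passes its speed limit or range.

ROBOT

A 7-joint arm with a two-finger parallel gripper is mounted at the origin on the work surface. World frame = base frame: x ahead of the robot, y to its left, z up, the work surface at z = 0. Lengths are in mm, angles in rad, forces in N, time in s.
With the tool pointing down it reaches from about 400 to 875 mm from the base axis. Payload 6.5 kg.
Tool frame: the origin (TCP) lies at the centre of the arm's flange, where the gripper is bolted on; the fingertips stand 166 mm ahead of it and the grasp point (between the pads) lies 147 mm ahead of it; z points along the fingers, y is the line along which they close (so a half turn about z gives the same grasp; the last joint's range is limited). The gripper opens to 88 mm and grips with 3 to 60 N. Pads are 18 mm wide; open, the fingers measure 123 mm over their backs; the gripper's body (75 mm by 187 mm) begins 45 mm behind the grasp point.
Start: joints at [-1.396, 0.536, -0.004, 1.538, 0.003, 1.067, -0.071], TCP at [155.003, 631.24, 404.716] pointing down, gripper open.
Joint ranges: [-2.7, 2.7], [-0.37, 2.16], [-1.27, 1.26], [0.24, 2.4], [-1.31, 4.45], [0.19, 1.91], [-2.76, 2.76]. Speed limits (rad/s): [2.39, 2.39, 3.14, 3.14, 3.14, 3.14, 3.14].

INTERFACE

Orientations are given as a unit quaternion [x, y, z, w].
In Python, from station import sense, read_camera, camera_info, job_done gives the robot as it stands. The module is installed in compiled form; this text tells all that it offers.
- The arm moves only by the tool arm_command, never from a script. Its argument "deltas" is a list of rows, each a list of 3 entries, a list of its own where there are three numbers: the shift along the tool's x, y, z in units of 40 mm (1.0 is 40 mm), then the turn about the tool's z in units of 5 degrees (1.0 is 5 degrees), then the opening, from 0 (shut) to 1 (fully open). In form: [[[dx, dy, dz], yaw, claw], ...]. A call has 1 to 10 rows; each row is the pose to reach, as a shift and turn from the pose commanded when the call began, along the tool's axes at that moment; what a row does not reach only later rows make up. A row lasts 1/12 s, in which the tool goes at most 41.7 mm and 7.16 degrees, less where a joint would pass 70% of its speed; a pose out of reach is approached as far as the arm can. A call with a gripper value outside its range is refused whole. The fingers move at their own pace and stop on an object; "newtons" is the grip in N (left out, the last holds). Time passes only in rows, so rows that repeat a pose let the fingers close. It gives the time, the measured TCP pose, the force, the opening and the grip force at its end, in the units of the state.
- sense(): the state, without advancing time (a new reading comes with each control period).
- read_camera(name): name is "side" or "top" or "wrist"; returns the picture (400x640x3 uint8, red, green, blue); there is no depth.
- camera_info(name): a dict with "K" (3x3 intrinsics, pixels), "cam_to_world" (4x4, takes a point from camera to world coordinates). Camera axes: x right, y down, z forward; pixel columns grow to the right and rows downward; lengths in mm; the calibration is good to about 2 mm. A picture is of the moment at which its call begins: read the wrist's pose just before it. camera_info takes no time and is no camera call; for the wrist camera it gives the pose at the moment of the call.
- job_done(): hands the job in; it is judged then, once.
The state is a dict: "time_s": time; "qpos": joint angles; "qvel": joint speeds; "joint_efforts": joint torques, N m; "tool_pos": TCP position; "orientation": TCP orientation; "wrist_force": force on the tool from outside, world axes, zero at the start; "moment": the same for the moment, N m; "width": finger opening in mm; "gripper_force": force on a finger pad.
Only numpy, scipy, OpenCV 4.12 (cv2) and the standard library are available. Lean on these libraries where they do the work, as an engineer would, in place of code of your own. Each camera call takes 0.05 s, during which the arm holds its last target. There are 200 camera calls.

## Working session

There is one attempt and no reset: what is moved stays moved. The work goes in short steps, Python scripts to look and compute and a tool call to move; the robot and the scene stay as the last step left them, time stands still between calls to the robot, and variables do not carry over. Pictures are saved under pics/ and viewed, at most 10 in all, crops included, and the job is handed in when it is done.

Besides the shell and the picture viewer there is one more tool, called after "Emit:" as name(argument=value, ...) on one line, values as JSON. arm_command: Moves the arm, as the interface text tells. Its arguments: {"type":"object","properties":{"deltas":{"type":"array"},"newtons":{"type":"number"}},"required":["deltas"]}

```bash
mkdir -p pics
python3 - <<'E'
from station import *
import cv2,numpy as np
s=sense();print(s['tool_pos'],s['orientation'],s['width'],s['time_s'])
for n in ['top','side']:
    im=read_camera(n);cv2.imwrite(f'pics/{n}0.png',im[:,:,::-1])
    c=camera_info(n);print(n,np.round(c['K'],1).tolist(),np.round(c['cam_to_world'],3).tolist())
E
```

```text
[154.91185121 630.93457655 403.84296927] [ 1.20063522e-01  9.92765822e-01 -8.77463205e-04 -4.97513721e-05] 88.27140430523778 0.0
top [[418.3, 0.0, 322.2], [0.0, 418.3, 195.8], [0.0, 0.0, 1.0]] [[0.025, -0.998, 0.066, 508.273], [-0.999, -0.023, 0.025, -20.093], [-0.023, -0.066, -0.998, 1140.767], [0.0, 0.0, 0.0, 1.0]]
side [[383.6, 0.0, 316.9], [0.0, 383.6, 195.6], [0.0, 0.0, 1.0]] [[-0.991, -0.105, 0.077, 523.501], [-0.13, 0.729, -0.672, 658.861], [0.015, -0.676, -0.737, 836.254], [0.0, 0.0, 0.0, 1.0]]
```

View pics/top0.png

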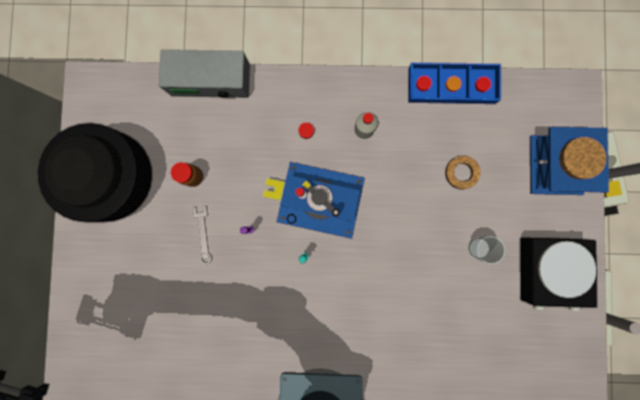

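View pics/side0.png

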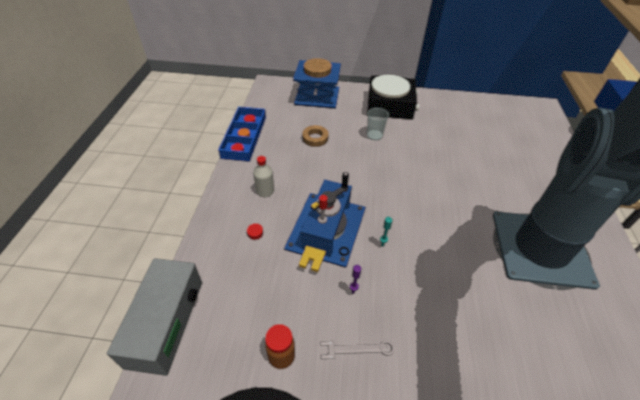

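Top view: the blue clamp is around (320,200), with the yellow ledge at (273,189). Candidates for the pin are the red head at (300,191), the purple look-alike (246,230), the turquoise look-alike (303,258), and the red caps at (306,130), (184,173) and (368,118). I choose (300,191), which stands on the bridge, and check it in one close crop.

Run:
```python
import cv2,numpy as np
a=cv2.imread('pics/top0.png')[155:245,255:375]; b=cv2.imread('pics/side0.png')[165:275,280:380]
a=cv2.resize(a,None,fx=400/90*0.0+3.7,fy=3.7,interpolation=cv2.INTER_CUBIC)
b=cv2.resize(b,None,fx=3.5,fy=3.5,interpolation=cv2.INTER_CUBIC)
o=np.zeros((400,800,3),np.uint8);o[:a.shape[0],:444]=a[:,:444];o[:b.shape[0],450:800]=b
cv2.imwrite('pics/crop0.png',o)
```

```text
(no output)
```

View pics/crop0.png

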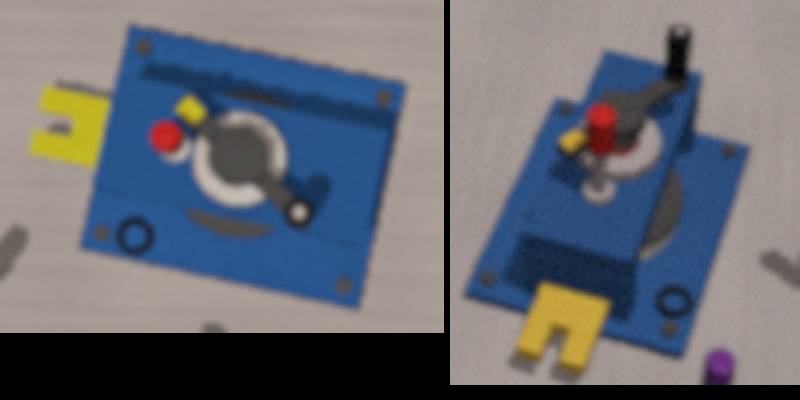

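The crop confirms it: the red head is at (166,138) on the bridge next to the yellow-tipped tail. The handle top is at (299,211), and the ledge's outer corners are at (45,87) and (30,155). I'll fit the clamp pose.

```bash
cat > h.py <<'E'
import numpy as np,cv2
from station import *
from scipy.optimize import least_squares
def proj(info,P):
    K=np.array(info['K']);T=np.linalg.inv(np.array(info['cam_to_world']));P=np.atleast_2d(P)
    c=P@T[:3,:3].T+T[:3,3];u=c@K.T;return u[:,:2]/u[:,2:]
def c2w(p,L):
    x,y,a=p[:3];L=np.atleast_2d(L);c,s=np.cos(a),np.sin(a)
    return np.c_[x+c*L[:,0]-s*L[:,1],y+s*L[:,0]+c*L[:,1],L[:,2]]
def local(w):
    "world offset -> tool axes at current pose"
    from scipy.spatial.transform import Rotation as R
    s=sense();return R.from_quat(s['orientation']).inv().apply(np.array(w))
E
cat > fit.py <<'E'
from h import *
B='b'
top=[((85,105,B),(130,25)),((85,-105,B),(405,85)),((-85,-105,B),(358,308)),((-85,105,B),(82,247)),((25,152,35),(45,87)),((-25,152,35),(30,155)),((0,45,174),(166,138)),('h',(299,211))]
side=[((85,105,B),(465,295)),((-85,105,B),(682,355)),((-85,-105,B),(750,148)),((25,152,35),(515,358)),((-25,152,35),(580,372)),((0,45,174),(602,108)),('h',(679,30))]
it,is_=camera_info('top'),camera_info('side')
def f(p):
    r=[]
    h=(55*np.cos(p[4]),55*np.sin(p[4]),175)
    for info,F,sc,off in((it,top,3.7,(255,155)),(is_,side,3.5,(280-450/3.5,165))):
        L=[h if l=='h' else [p[3] if v=='b' else v for v in l] for l,_ in F]
        uv=np.array([(np.array(q)+.5)/sc+off-.5 for _,q in F])
        r.append(proj(info,c2w(p,L))-uv)
    return np.vstack(r).ravel()
s=least_squares(f,[500,0,-.2,12,3.8],loss='soft_l1')
p=s.x;print(np.round(p,3),'crank',5.512-p[4]);print(np.round(f(p).reshape(-1,2),1).tolist())
print('pin',c2w(p,(0,45,90)),'notch',c2w(p,(0,132,35)),'handle',c2w(p,(55*np.cos(p[4]),55*np.sin(p[4]),130)))
E
python3 fit.py
```

```text
[ 5.71373e+02  1.28550e+01 -1.86000e-01  5.36100e+00  4.16200e+00] crank 1.349550062696605
[[-0.3, 0.3], [0.6, -0.2], [0.5, 0.9], [-0.7, 1.1], [-0.4, 0.2], [-0.5, 0.1], [-0.0, -0.1], [0.2, 0.5], [-1.2, -0.2], [-0.2, 0.6], [-0.4, -0.0], [-0.3, -3.5], [0.7, -1.8], [-0.7, 1.3], [-0.4, 0.1]]
pin [[579.68938807  57.08034444  90.        ]] notch [[595.76696515 142.58187375  35.        ]] handle [[534.45818698 -27.91549392 130.        ]]
```

Run:
```python
from h import *
s=sense();t=np.array(s['tool_pos'])
print(local(np.array([579.7,57.1,404])-t)/40); 
c=camera_info('wrist');T=np.array(c['cam_to_world']);print(np.round(c['K'],1).tolist())
from scipy.spatial.transform import Rotation as R
Rm=R.from_quat(s['orientation']).as_matrix();print(np.round(Rm.T@T[:3,:3],3),Rm.T@(T[:3,3]-t))
```

```text
[-13.73295441 -11.40127595   0.01799564]
[[324.6, 0.0, 320.2], [0.0, 324.6, 199.8], [0.0, 0.0, 1.0]]
[[-0.    -0.964 -0.267]
 [ 1.    -0.001  0.001]
 [-0.001 -0.267  0.964]] [68.4422381  -0.34412465 19.42880316]
```

Emit:
arm_command(deltas=[[[-13.7, -11.4, 0], 17.4, 0.6], [[-13.7, -11.4, 0], 17.4, 0.6], [[-13.7, -11.4, 0], 17.4, 0.6], [[-13.7, -11.4, 0], 17.4, 0.6], [[-13.7, -11.4, 0], 17.4, 0.6], [[-13.7, -11.4, 0], 17.4, 0.6], [[-13.7, -11.4, 0], 17.4, 0.6], [[-13.7, -11.4, 0], 17.4, 0.6], [[-13.7, -11.4, 0], 17.4, 0.6], [[-13.7, -11.4, 0], 17.4, 0.6]])

```text
time_s: 0.93
tool_pos: [403.1, 294.1, 404.7]
orientation: [0.68, 0.733, -0.0, -0.0]
wrist_force: [1.2, 0.8, 0.7]
width: 53.1
gripper_force: 0.0
```

Run:
```python
from h import *
s=sense();t=np.array(s['tool_pos']);print(t,s['orientation'],s['time_s'],local(np.array([579.7,57.1,404])-t)/40)
from scipy.spatial.transform import Rotation as R
print(np.degrees(np.arctan2(*R.from_quat(s['orientation']).as_matrix()[[1,0],0])),'x axis deg, want 79.3')
```

```text
[403.14887884 294.12010756 404.6985565 ] [ 6.80452688e-01  7.32792008e-01 -2.55716902e-05 -1.13195477e-04] 0.9333 [-6.23575204  3.96339093  0.01588733]
94.24194298003053 x axis deg, want 79.3
```

Emit:
arm_command(deltas=[[[-6.2, 4.0, 0], 3, 0.5], [[-6.2, 4.0, 0], 3, 0.5], [[-6.2, 4.0, 0], 3, 0.5], [[-6.2, 4.0, 0], 3, 0.5], [[-6.2, 4.0, 0], 3, 0.5], [[-6.2, 4.0, 0], 3, 0.5], [[-6.2, 4.0, 0], 3, 0.5], [[-6.2, 4.0, 0], 3, 0.5], [[-6.2, 4.0, 0], 3, 0.5], [[-6.2, 4.0, 0], 3, 0.5]])

```text
time_s: 1.77
tool_pos: [581.4, 62.1, 404.2]
orientation: [0.768, 0.64, -0.0, -0.001]
wrist_force: [-1.0, 1.3, -0.3]
width: 44.2
gripper_force: 0.0
```

Run:
```python
from h import *
s=sense();t=np.array(s['tool_pos']);print(t,s['orientation'],s['time_s'],local(np.array([579.7,57.1,404])-t)/40)
im=read_camera('wrist');cv2.imwrite('pics/w1.png',im[:,:,::-1])
c=camera_info('wrist');np.savez('w1.npz',K=c['K'],cam_to_world=c['cam_to_world'])
p=[571.4,12.9,-.186]
for n,l in dict(head=(0,45,174),notchin=(0,125,35),l1=(25,152,35),l2=(-25,152,35),boss=(0,0,125),hand=(55*np.cos(4.162),55*np.sin(4.162),175)).items(): print(n,proj(c,c2w(p,l)).round(0))
```

```text
[581.41841491  62.10640121 404.16375509] [ 7.68433554e-01  6.39929183e-01 -4.06722065e-04 -5.90575160e-04] 1.7667 [-0.13086876 -0.01959353  0.00410475]
head [[320. 222.]]
notchin [[321. 105.]]
l1 [[346.  77.]]
l2 [[296.  77.]]
boss [[320. 253.]]
hand [[282. 337.]]
```

View pics/w1.png

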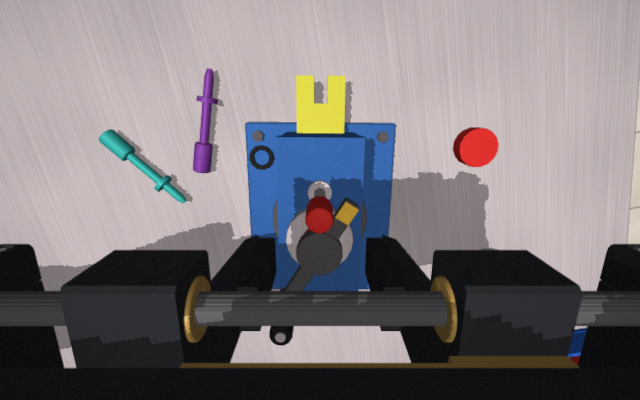

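Run:
```python
from h import *
s=sense();t=np.array(s['tool_pos']);print(t,local(np.array([579.7,57.5,307])-t)/40)
```

```text
[581.13275062  63.14926154 404.23330002] [-0.14680071 -0.00617193  2.43075861]
```

Emit:
arm_command(deltas=[[[-0.14, 0, 0.6], 0, 0.5], [[-0.14, 0, 1.2], 0, 0.5], [[-0.14, 0, 1.8], 0, 0.5], [[-0.14, 0, 2.42], 0, 0.5], [[-0.14, 0, 2.42], 0, 0.5], [[-0.14, 0, 2.42], 0, 0.5]], newtons=25)

```text
time_s: 2.32
tool_pos: [579.8, 57.8, 307.4]
orientation: [0.768, 0.641, -0.001, -0.001]
wrist_force: [-0.2, -0.1, 0.5]
width: 44.1
gripper_force: 0.0
```

Run:
```python
from h import *
s=sense();t=np.array(s['tool_pos']);print(t,s['orientation'],local(np.array([579.7,57.5,307])-t)/40,s['wrist_force'])
im=read_camera('wrist');cv2.imwrite('pics/w2.png',im[:,:,::-1])
```

```text
[579.84824623  57.83681005 307.36863044] [ 0.76756458  0.64097003 -0.00103007 -0.00098455] [-0.00894322 -0.00211921  0.00922465] [-0.22389637 -0.10370595  0.48993986]
```

View pics/w2.png

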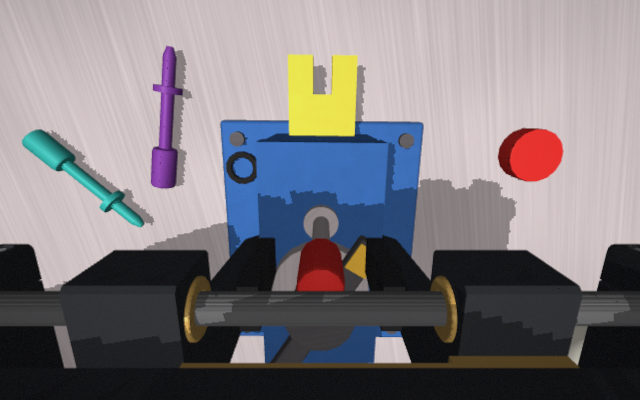

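The red head sits midway between the fingers at (320,265). The ledge corners are at (288,54) and (357,54), and the notch's inner end is at (322,94). Closing the gripper.

Emit:
arm_command(deltas=[[[0, 0, 0], 0, 0.1], [[0, 0, 0], 0, 0.1], [[0, 0, 0], 0, 0.1], [[0, 0, 0], 0, 0.1], [[0, 0, 0], 0, 0.1], [[0, 0, 0], 0, 0.1]], newtons=25)

```text
time_s: 2.87
tool_pos: [580.9, 56.2, 308.7]
orientation: [0.768, 0.64, 0.0, -0.0]
wrist_force: [-1.9, 0.7, 6.5]
width: 19.4
gripper_force: 24.9
```

Run:
```python
from h import *
s=sense();t=np.array(s['tool_pos']);print(t,s['wrist_force'],s['moment'],s['width'],s['gripper_force'])
c=camera_info('wrist');obs=np.array([(288,54),(357,54),(313.5,54),(332,54),(314,94),(332,94)])
L=[(-25,152,35),(25,152,35),(-7,152,35),(7,152,35),(-7,125,35),(7,125,35)]
f=lambda p:(proj(c,c2w(p,L))-obs).ravel()
r=least_squares(f,[571.4,12.9,-.186]);print(r.x,f(r.x).round(1),f([571.4,12.9,-.186]).round(1),c2w(r.x,(0,132,35)),c2w(r.x,(0,45,90)))
```

```text
[580.90272987  56.20454854 308.69475115] [-1.85446486  0.69072933  6.54875269] [ 0.08280682  0.65380956 -0.00626746] 19.354549659076234 24.87826817901805
[ 5.75350273e+02  1.17647147e+01 -1.77802269e-01] [ 0.2  0.4  0.3  0.1 -0.5  0.3  0.4  0.2 -0.6 -0.5  0.2 -0.6] [-3.8 -0.5 -3.7 -0.2 -4.4 -0.4 -3.5 -0.3 -4.7 -1.1 -3.9 -1.1] [[598.69670615 141.68370505  35.        ]] [[583.30928422  56.05527959  90.        ]]
```

Emit:
arm_command(deltas=[[[0, 0, -0.1], 0, 0.1], [[0, 0, -0.3], 0, 0.1], [[0, 0, -0.6], 0, 0.1], [[0, 0, -0.9], 0, 0.1], [[0, 0, -1.2], 0, 0.1], [[0, 0, -1.5], 0, 0.1], [[0, 0, -1.5], 0, 0.1], [[0, 0, -1.5], 0, 0.1]])

```text
time_s: 3.53
tool_pos: [581.0, 56.2, 369.0]
orientation: [0.768, 0.64, 0.001, 0.0]
wrist_force: [0.4, 0.1, -1.5]
width: 19.2
gripper_force: 24.8
```

Run:
```python
from h import *
s=sense();t=np.array(s['tool_pos']);print(t,s['orientation'],s['wrist_force'],s['moment'],s['width'],s['gripper_force'])
print(local(np.array([596.7,143.0,t[2]])-t)/40)
```

```text
[581.01798658  56.1670146  368.95096553] [7.68315659e-01 6.40070419e-01 8.80769634e-04 3.62156333e-04] [ 0.43961718  0.06741993 -1.54986101] [-0.06806651  0.10309562 -0.00817255] 19.153554738943484 24.831855555530638
[ 2.20593225e+00 -6.49142187e-03  1.95192609e-03]
```

Emit:
arm_command(deltas=[[[0.6, 0, 0], 0, 0.1], [[1.2, 0, 0], 0, 0.1], [[1.8, 0, 0], 0, 0.1], [[2.2, 0, 0], 0, 0.1], [[2.2, 0, 0.7], 0, 0.1], [[2.2, 0, 1.4], 0, 0.1], [[2.2, 0, 1.4], 0, 0.1], [[2.2, 0, 1.4], 0, 0.1]])

```text
time_s: 4.2
tool_pos: [596.0, 142.2, 310.7]
orientation: [0.768, 0.64, -0.002, -0.001]
wrist_force: [0.1, -0.2, -0.6]
width: 19.6
gripper_force: 24.8
```

Run:
```python
from h import *
s=sense();t=np.array(s['tool_pos']);print(t,s['orientation'],s['wrist_force'],local(np.array([596.7,143.0,253.7])-t)/40)
im=read_camera('wrist');c=camera_info('wrist');
p=[572.4,13.3,-.186]
print(proj(c,c2w(p,[(0,132,35),(0,125,35),(0,152,35),(-25,152,35),(25,152,35)])).round(0).tolist())
P=np.array(s['tool_pos'])-[0,0,218.7];print('tip',proj(c,[P-[0,0,30],P]).round(0).tolist())
a=cv2.resize(im[20:320,170:470,::-1],None,fx=1.9,fy=1.9)
sd=read_camera('side');b=cv2.resize(sd[180:300,290:350,::-1],(200,400))
o=np.zeros((570,790,3),np.uint8);o[:,:570]=a;o[:400,580:780]=b;cv2.imwrite('pics/w3.png',o)
```

```text
[595.99227096 142.24014712 310.66325807] [ 7.68499702e-01  6.39846802e-01 -1.99487640e-03 -5.46727747e-04] [ 0.10508288 -0.18590228 -0.59948614] [0.02525766 0.01879041 1.42397011]
[[320.0, 195.0], [320.0, 203.0], [320.0, 171.0], [289.0, 171.0], [351.0, 171.0]]
tip [[319.0, 205.0], [319.0, 218.0]]
```

View pics/w3.png

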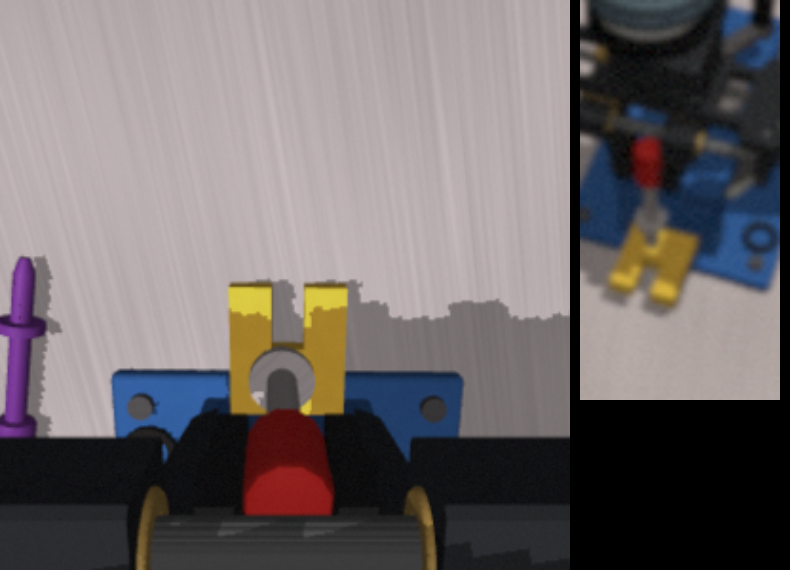

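The wrist crop shows the notch centre at (288,345 end) and the collar at (281,380). The pin is about 2.5 mm off towards -x, so I'll correct that and lower to just above the ledge before inserting.

Emit:
arm_command(deltas=[[[0.06, 0.06, 0], 0, 0.1], [[0.06, 0.06, 0.3], 0, 0.1], [[0.06, 0.06, 0.55], 0, 0.1], [[0.06, 0.06, 0.55], 0, 0.1], [[0.06, 0.06, 0.55], 0, 0.1]])

```text
time_s: 4.72
tool_pos: [599.0, 144.5, 289.0]
orientation: [0.768, 0.64, -0.001, -0.0]
wrist_force: [0.4, -0.5, -1.0]
width: 19.2
gripper_force: 24.8
```

Run:
```python
from h import *
s=sense();t=np.array(s['tool_pos']);print(t,s['orientation'],s['wrist_force'])
im=read_camera('wrist')
a=cv2.resize(im[90:240,250:400,::-1],None,fx=3.8,fy=3.8,interpolation=cv2.INTER_CUBIC)
sd=read_camera('side');b=cv2.resize(sd[200:270,300:340,::-1],(228,400),interpolation=cv2.INTER_CUBIC)
o=np.zeros((570,800,3),np.uint8);o[:,:570]=a;o[:400,572:800]=b;cv2.imwrite('pics/w4.png',o)
```

```text
[599.03742872 144.51152471 288.96877646] [ 7.68378452e-01  6.39994981e-01 -9.08973030e-04 -3.91013686e-04] [ 0.35032094 -0.46335946 -0.97320129]
```

View pics/w4.png

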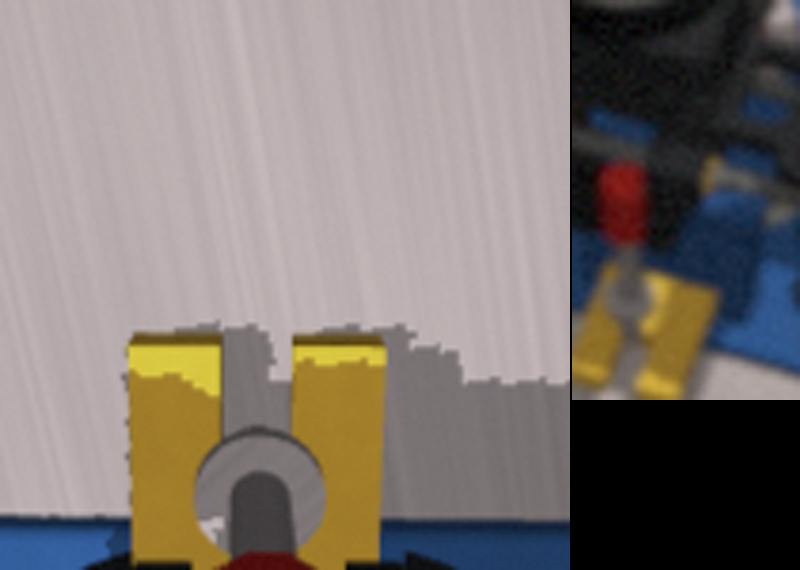

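Run:
```python
from h import *
from scipy.spatial.transform import Rotation as R
c=camera_info('wrist');K=np.array(c['K']);T=np.array(c['cam_to_world']);t=np.array(sense()['tool_pos'])
def hit(u,v,z):
    d=T[:3,:3]@np.linalg.inv(K)@[u,v,1];return T[:3,3]+d*(z-T[2,3])/d[2]
yd=np.array([.185,.983,0]);xd=np.array([.983,-.185,0])
a=hit(250+257.5/3.8,90+345/3.8,35);b=hit(250+260/3.8,90+492/3.8,t[2]-213.7)
for q in(a,b,t):print(q,q@yd,q@xd)
print('want pin y',a@yd-20)
```

```text
[600.94115884 162.15008313  35.        ] 270.5676461038658 560.7273937603685
[598.67523749 146.1720454   76.17783133] 254.44203956672183 561.4559300511783
[599.52037918 144.50003301 289.87783133] 252.95480259242197 562.5960266254901
want pin y 250.5676461038658
```

Emit:
arm_command(deltas=[[[-0.05, -0.01, 0.2], 0, 0.1], [[-0.05, -0.01, 0.4], 0, 0.1], [[-0.05, -0.01, 0.6], 0, 0.1], [[-0.05, -0.01, 0.75], 0, 0.1], [[-0.05, -0.01, 0.8], 0, 0.1], [[-0.05, -0.01, 0.8], 0, 0.1]])

```text
time_s: 5.32
tool_pos: [598.4, 142.7, 256.9]
orientation: [0.768, 0.64, -0.001, -0.0]
wrist_force: [0.6, 0.5, -1.8]
width: 18.9
gripper_force: 24.8
```

```bash
python3 -c "
from h import *
s=sense();print(s['tool_pos'],s['wrist_force'],s['moment'],s['time_s'])"
```

```text
[598.42515959 142.6909166  256.94381831] [ 0.60647144  0.47803773 -1.81923475] [-0.13577795  0.08568781  0.02419444] 5.3167
```

No contact so far and about 3 mm to go. Lowering until it touches.

Emit:
arm_command(deltas=[[[0, 0, 0.05], 0, 0.1], [[0, 0, 0.1], 0, 0.1], [[0, 0, 0.13], 0, 0.1], [[0, 0, 0.13], 0, 0.1]])

```text
time_s: 5.65
tool_pos: [599.2, 142.8, 253.8]
orientation: [0.768, 0.64, 0.001, 0.0]
wrist_force: [-2.0, -0.1, 5.7]
width: 19.2
gripper_force: 24.9
```

The contact force is 6 N at the expected height, so the pin is seated. Releasing and rising.

Emit:
arm_command(deltas=[[[0, 0, 0.08], 0, 0.45], [[0, 0, 0.08], 0, 0.45], [[0, 0, 0.08], 0, 0.45], [[0, 0, 0.08], 0, 0.45], [[0, 0, -0.4], 0, 0.45], [[0, 0, -1.2], 0, 0.45], [[0, 0, -2.0], 0, 0.45], [[0, 0, -2.8], 0, 0.45], [[0, 0, -2.8], 0, 0.45], [[0, 0, -2.8], 0, 0.45]])

```text
time_s: 6.48
tool_pos: [599.4, 142.7, 366.6]
orientation: [0.768, 0.64, 0.002, 0.001]
wrist_force: [-0.5, 0.4, -0.8]
width: 39.5
gripper_force: 0.0
```

Run:
```python
from h import *
s=sense();t=np.array(s['tool_pos']);print(t,s['orientation'],s['wrist_force'])
im=read_camera('wrist');c=camera_info('wrist')
a=cv2.resize(im[90:390,170:470,::-1],None,fx=1.9,fy=1.9,interpolation=cv2.INTER_CUBIC)
sd=read_camera('side');b=cv2.resize(sd[165:275,290:370,::-1],(224,308),interpolation=cv2.INTER_CUBIC)
o=np.zeros((570,800,3),np.uint8);o[:,:570]=a;o[:308,572:796]=b;cv2.imwrite('pics/w5.png',o)
p=[573.5,13.3,-.186]
h=c2w(p,(55*np.cos(4.162),55*np.sin(4.162),130))[0];print(h,'px',proj(c,h+[0,0,45]),local(np.array([h[0],h[1],t[2]])-t)/40)
```

```text
[599.38413815 142.71651289 366.63667267] [7.68367134e-01 6.40006114e-01 1.91451263e-03 6.75893295e-04] [-0.4806535   0.35837623 -0.84795326]
[536.56107068 -27.44942331 130.        ] px [[277.35208857 471.8123441 ]] [-4.46781131e+00 -7.76623460e-01  2.81470709e-03]
```

View pics/w5.png

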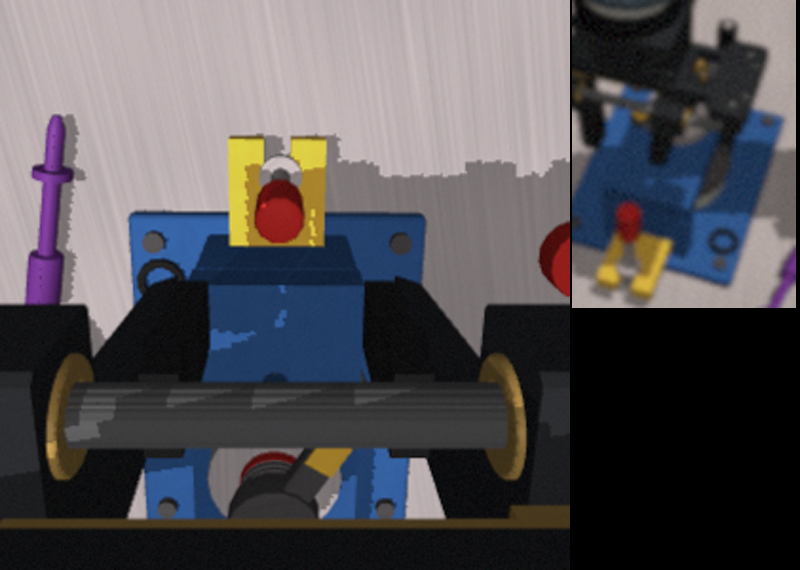

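The pin stands upright in the notch with its collar on the ledge, head at (280,215) in the crop, and the red band is visible at the spindle (275,465). Next is the handle.

Emit:
arm_command(deltas=[[[-0.9, -0.16, 0], 0, 0.5], [[-1.8, -0.32, 0], 0, 0.5], [[-2.7, -0.48, 0], 0, 0.5], [[-3.6, -0.64, 0], 0, 0.5], [[-4.5, -0.8, 0], 0, 0.5], [[-4.5, -0.8, 0], 0, 0.5], [[-4.5, -0.8, 0], 0, 0.5], [[-4.5, -0.8, 0], 0, 0.5]])

```text
time_s: 7.25
tool_pos: [534.6, -27.8, 363.7]
orientation: [0.768, 0.64, -0.001, -0.001]
wrist_force: [-0.1, 0.8, -1.5]
width: 43.8
gripper_force: 0.0
```

Run:
```python
from h import *
s=sense();t=np.array(s['tool_pos']);print(t,s['orientation'],s['wrist_force'])
im=read_camera('wrist');c=camera_info('wrist')
print(proj(c,[[535.3,-28,175],[572,12.4,132]]))
cv2.imwrite('pics/w6.png',im[:,:,::-1]);print(local(np.array([535.3,-28,307])-t)/40)
```

```text
[534.64188663 -27.78489578 363.72862952] [ 7.68237969e-01  6.40163780e-01 -5.31015670e-04 -6.89557132e-04] [-0.07577724  0.81078813 -1.52636586]
[[321.66768301 237.8770571 ]
 [365.97646687 146.2403807 ]]
[-0.00254524  0.0192258   1.41818877]
```

View pics/w6.png

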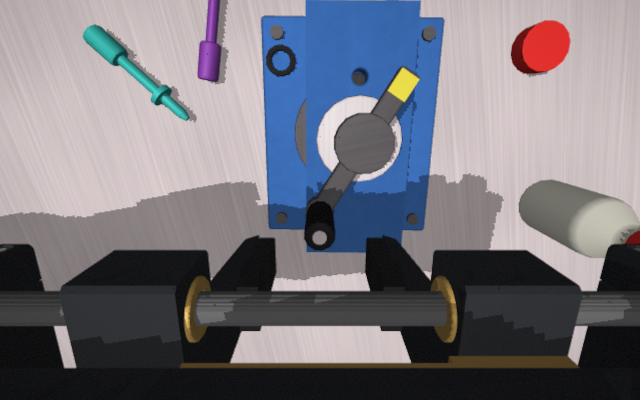

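Handle top at (320,237) is centred between the fingers and the hub is at (365,143). Descending and gripping lightly.

Emit:
arm_command(deltas=[[[0, 0, 0.5], 0, 0.5], [[0, 0, 1.0], 0, 0.5], [[0, 0, 1.42], 0, 0.5], [[0, 0, 1.42], 0, 0.5], [[0, 0, 1.42], 0, 0.1], [[0, 0, 1.42], 0, 0.1], [[0, 0, 1.42], 0, 0.1], [[0, 0, 1.42], 0, 0.1], [[0, 0, 1.42], 0, 0.1]], newtons=6)

```text
time_s: 8.05
tool_pos: [534.5, -28.3, 308.6]
orientation: [0.768, 0.64, 0.0, -0.0]
wrist_force: [-2.2, 0.8, 4.4]
width: 17.4
gripper_force: 6.0
```

Run:
```python
from h import *
s=sense();t=np.array(s['tool_pos']);print(t,s['orientation'],s['wrist_force'],s['width'],s['gripper_force'])
im=read_camera('wrist');c=camera_info('wrist')
K=np.array(c['K']);T=np.array(c['cam_to_world'])
d=T[:3,:3]@np.linalg.inv(K)@[360,76,1]
C=np.array([571.6,13.0]);v=t[:2]-C;r=np.hypot(*v);a0=np.arctan2(v[1],v[0]);print('r',r,'bearing',a0)
ex=local([1,0,0]);ey=local([0,1,0])
# backward = anticlockwise
for k in range(1,21):
    a=a0+.15*k;q=C+55*np.array([np.cos(a),np.sin(a)])-C-55*v/r
    l=(ex*q[0]+ey*q[1])/40;print(k,l[:2].round(2))
```

```text
[534.5006941  -28.34182484 308.55743677] [ 7.68313901e-01  6.40073079e-01  4.12365302e-05 -4.48434070e-04] [-2.24240446  0.77080956  4.44869706] 17.448465469901198 5.999492233386263
r 55.547321985749434 bearing -2.3021617478344547
1 [-0.09  0.18]
2 [-0.16  0.38]
3 [-0.2   0.58]
4 [-0.2   0.79]
5 [-0.18  0.99]
6 [-0.12  1.19]
7 [-0.03  1.38]
8 [0.08 1.55]
9 [0.21 1.7 ]
10 [0.37 1.84]
11 [0.55 1.94]
12 [0.74 2.02]
13 [0.94 2.07]
14 [1.14 2.09]
15 [1.35 2.08]
16 [1.55 2.04]
17 [1.75 1.97]
18 [1.93 1.87]
19 [2.09 1.74]
20 [2.23 1.59]
```

Emit:
arm_command(deltas=[[[-0.09, 0.18, 0], 0, 0.1], [[-0.16, 0.38, 0], 0, 0.1], [[-0.2, 0.58, 0], 0, 0.1], [[-0.2, 0.79, 0], 0, 0.1], [[-0.18, 0.99, 0], 0, 0.1], [[-0.18, 0.99, 0], 0, 0.1]])

```text
time_s: 8.6
tool_pos: [571.8, -42.9, 307.5]
orientation: [0.768, 0.64, -0.001, -0.002]
wrist_force: [-7.6, -0.5, 4.9]
width: 17.8
gripper_force: 6.0
```

```bash
cat > m.py <<'E'
from h import *
import sys
s=sense();t=np.array(s['tool_pos']);C=np.array([571.6,13.0]);v=t[:2]-C
print(t.round(1),'F',np.round(s['wrist_force'],1),'r',np.hypot(*v).round(1),'bear',np.arctan2(v[1],v[0]).round(3),'w',s['width'],s['time_s'])
out=[]
for n in('wrist','side','top'):
    im=read_camera(n).astype(int);c=camera_info(n)
    b=proj(c,[C[0],C[1],110])[0];u,w=b.round().astype(int);R={'wrist':40,'side':14,'top':12}[n]
    m=(im[...,0]>70)&(im[...,0]>1.8*im[...,1])&(im[...,0]>1.8*im[...,2]);k=np.zeros(m.shape,bool);k[max(0,w-R):max(0,w+R),max(0,u-R):u+R]=1
    out.append((n,(u,w),int((m&k).sum())));cv2.imwrite(f'pics/last_{n}.png',im[:,:,::-1])
print(out)
E
python3 m.py
```

```text
[571.8 -42.9 307.5] F [-7.6 -0.5  4.9] r 55.9 bear -1.567 w 17.80431361309898 8.6
[('wrist', (np.int64(302), np.int64(135)), 0), ('side', (np.int64(327), np.int64(201)), 0), ('top', (np.int64(319), np.int64(197)), 0)][ WARN:0@1.571] global loadsave.cpp:1063 imwrite_ Unsupported depth image for selected encoder is fallbacked to CV_8U.
```

```bash
cat > m.py <<'E'
from h import *
from scipy.spatial.transform import Rotation
C=np.array([571.6,13.0])
def ray(c,uv,z):
    T=np.array(c['cam_to_world']);d=(np.c_[uv,np.ones(len(uv))]@np.linalg.inv(np.array(c['K'])).T)@T[:3,:3].T
    return T[:3,3]+d*((z-T[2,3])/d[:,2])[:,None]
s=sense();t=np.array(s['tool_pos']);v=t[:2]-C
print(t.round(1),'F',np.round(s['wrist_force'],1),'bear',np.arctan2(v[1],v[0]).round(3),'w',round(s['width'],1),s['time_s'])
for n in('wrist','side'):
    im=read_camera(n);c=camera_info(n)
    h=cv2.cvtColor(im,cv2.COLOR_RGB2HSV).astype(int)
    ys,xs=np.where((h[...,0]>20)&(h[...,0]<32)&(h[...,1]>150)&(h[...,2]>60))
    uv=np.c_[xs,ys].astype(float)
    for z in (130,122,114):
        w=ray(c,uv,z)[:,:2]-C;r=np.hypot(*w.T);k=(r>30)&(r<62)
        if k.sum()<4: print(n,'none',k.sum());break
        m=w[k].mean(0);print(n,z,'n',k.sum(),'px',uv[k].mean(0).round(1),'r',np.hypot(*m).round(1),'tail bear-pi',(np.arctan2(m[1],m[0])-np.pi).round(3))
E
python3 m.py
```

```text
[572.3 -42.8 308.1] F [-2.8  1.1  4.3] bear -1.558 w 17.7 8.75
wrist 130 n 1155 px [274.4  42.2] r 43.8 tail bear-pi -1.534
wrist 122 n 1155 px [274.4  42.2] r 45.5 tail bear-pi -1.519
wrist 114 n 1155 px [274.4  42.2] r 47.1 tail bear-pi -1.505
side 130 n 21 px [326.4 209. ] r 42.4 tail bear-pi -1.51
side 122 n 17 px [326.4 209.4] r 37.1 tail bear-pi -1.513
side 114 n 8 px [326.5 210.5] r 33.7 tail bear-pi -1.5
```

Emit:
arm_command(deltas=[[[0.03, 0.1, 0], 0, 0.1], [[0.06, 0.2, 0], 0, 0.1], [[0.1, 0.3, 0], 0, 0.1], [[0.15, 0.39, 0], 0, 0.1], [[0.15, 0.39, 0], 0, 0.1]])

```text
time_s: 9.27
tool_pos: [589.2, -39.8, 308.0]
orientation: [0.768, 0.64, -0.0, 0.0]
wrist_force: [-2.9, -0.1, 3.5]
width: 17.8
gripper_force: 6.0
```

```bash
python3 m.py
```

```text
[589.2 -39.8 308. ] F [-2.9 -0.1  3.5] bear -1.249 w 17.8 9.2667
wrist 130 n 1086 px [211.5  68.3] r 43.8 tail bear-pi -1.21
wrist 122 n 1086 px [211.5  68.3] r 45.9 tail bear-pi -1.174
wrist 114 n 1086 px [211.5  68.3] r 48.1 tail bear-pi -1.141
side 130 n 21 px [331.2 209. ] r 43.1 tail bear-pi -1.237
side 122 n 19 px [331.4 209.2] r 37.3 tail bear-pi -1.179
side 114 n 11 px [331.6 210.1] r 33.9 tail bear-pi -1.119
```

Emit:
arm_command(deltas=[[[0.05, 0.09, 0], 0, 0.1], [[0.11, 0.17, 0], 0, 0.1], [[0.17, 0.25, 0], 0, 0.1], [[0.24, 0.32, 0], 0, 0.1], [[0.24, 0.32, 0], 0, 0.1]])

```text
time_s: 9.78
tool_pos: [603.3, -32.2, 307.3]
orientation: [0.768, 0.64, -0.0, -0.0]
wrist_force: [-1.6, 0.3, -3.5]
width: 17.3
gripper_force: 6.0
```

```bash
python3 m.py
```

```text
[603.3 -32.2 307.3] F [-1.6  0.3 -3.5] bear -0.959 w 17.3 9.7833
wrist 130 n 920 px [172.7 109.4] r 42.1 tail bear-pi -0.967
wrist 122 n 920 px [172.7 109.4] r 44.7 tail bear-pi -0.912
wrist 114 n 920 px [172.7 109.4] r 47.4 tail bear-pi -0.863
side 130 n 22 px [336.3 209.8] r 49.5 tail bear-pi -1.001
side 122 n 22 px [336.3 209.8] r 43.7 tail bear-pi -0.922
side 114 n 22 px [336.3 209.8] r 38.3 tail bear-pi -0.818
```

It has dropped: Fz flipped from +3.5 to -3.5 N and both views agree with z≈122, between hand bearings -1.25 and -0.96. I'll compute the forward circle.

Run:
```python
from h import *
ex=local([1,0,0]);ey=local([0,1,0])
for k in range(4):
    b=-.96-1.605*k;L=[]
    for i in range(1,11):
        a=b-.1605*i;q=55*np.array([np.cos(a)-np.cos(b),np.sin(a)-np.sin(b)]);l=(ex*q[0]+ey*q[1])/40;L.append(l[:2].round(2).tolist())
    print(L)
```

```text
[[-0.14, -0.17], [-0.26, -0.35], [-0.34, -0.56], [-0.39, -0.77], [-0.41, -0.99], [-0.39, -1.21], [-0.33, -1.43], [-0.25, -1.63], [-0.13, -1.81], [0.02, -1.98]]
[[0.17, -0.14], [0.36, -0.25], [0.57, -0.32], [0.79, -0.37], [1.01, -0.37], [1.23, -0.35], [1.44, -0.29], [1.64, -0.19], [1.82, -0.06], [1.98, 0.09]]
[[0.13, 0.18], [0.23, 0.37], [0.3, 0.58], [0.34, 0.8], [0.34, 1.02], [0.31, 1.24], [0.24, 1.45], [0.13, 1.64], [0.0, 1.82], [-0.16, 1.97]]
[[-0.18, 0.13], [-0.38, 0.22], [-0.59, 0.28], [-0.81, 0.31], [-1.03, 0.31], [-1.25, 0.26], [-1.45, 0.19], [-1.64, 0.08], [-1.82, -0.06], [-1.96, -0.22]]
```

Emit:
arm_command(deltas=[[[-0.14, -0.17, 0.02], 0, 0.1], [[-0.26, -0.35, 0.04], 0, 0.1], [[-0.34, -0.56, 0.06], 0, 0.1], [[-0.39, -0.77, 0.08], 0, 0.1], [[-0.41, -0.99, 0.1], 0, 0.1], [[-0.39, -1.21, 0.11], 0, 0.1], [[-0.33, -1.43, 0.12], 0, 0.1], [[-0.25, -1.63, 0.13], 0, 0.1], [[-0.13, -1.81, 0.14], 0, 0.1], [[0.02, -1.98, 0.15], 0, 0.1]])

```text
time_s: 10.72
tool_pos: [525.7, -19.2, 303.5]
orientation: [0.769, 0.639, 0.001, 0.002]
wrist_force: [8.0, -5.2, 5.0]
width: 17.8
gripper_force: 6.1
```

```bash
python3 m.py
```

```text
[525.7 -19.2 303.5] F [ 8.  -5.2  5. ] bear -2.53 w 17.8 10.7167
wrist 130 n 946 px [457.   99.1] r 41.3 tail bear-pi -2.33
wrist 122 n 946 px [457.   99.1] r 43.4 tail bear-pi -2.39
wrist 114 n 946 px [457.   99.1] r 45.6 tail bear-pi -2.444
side 130 n 24 px [312.7 205.1] r 47.3 tail bear-pi -2.315
side 122 n 24 px [312.7 205.1] r 43.1 tail bear-pi -2.44
side 114 n 24 px [312.7 205.1] r 39.8 tail bear-pi -2.588
```

Emit:
arm_command(deltas=[[[0.17, -0.14, 0.01], 0, 0.1], [[0.36, -0.25, 0.01], 0, 0.1], [[0.57, -0.32, 0.02], 0, 0.1], [[0.79, -0.37, 0.02], 0, 0.1], [[1.01, -0.37, 0.03], 0, 0.1], [[1.23, -0.35, 0.03], 0, 0.1], [[1.44, -0.29, 0.04], 0, 0.1], [[1.64, -0.19, 0.04], 0, 0.1], [[1.82, -0.06, 0.05], 0, 0.1], [[1.98, 0.09, 0.05], 0, 0.1]])

```text
time_s: 11.65
tool_pos: [543.4, 60.7, 299.8]
orientation: [0.768, 0.64, -0.0, -0.0]
wrist_force: [-0.4, -0.5, -0.1]
width: 8.9
gripper_force: 0.0
```

```bash
python3 m.py
```

```text
[543.4  60.7 299.8] F [-0.4 -0.5 -0.1] bear 2.105 w 8.9 11.65
wrist none 0
side 130 n 11 px [312.3 195. ] r 37.6 tail bear-pi -3.095
side 122 n 11 px [312.3 195. ] r 39.0 tail bear-pi -3.284
side 114 n 11 px [312.3 195. ] r 41.6 tail bear-pi -3.455
```

The handle slipped out of the light grip partway round. I'll rise, move above it, re-measure and regrip harder, since no more slip is needed.

Emit:
arm_command(deltas=[[[0, 0, -0.8], 0, 0.1], [[0, 0, -1.6], 0, 0.1], [[0, 0, -1.7], 0, 0.5], [[-0.6, -0.22, -1.7], 0, 0.5], [[-1.22, -0.45, -1.7], 0, 0.5], [[-1.22, -0.45, -1.7], 0, 0.5], [[-1.22, -0.45, -1.7], 0, 0.5], [[-1.22, -0.45, -1.7], 0, 0.5]])

```text
time_s: 12.42
tool_pos: [516.8, 15.3, 367.8]
orientation: [0.768, 0.64, 0.0, -0.0]
wrist_force: [0.6, 0.3, 0.5]
width: 43.8
gripper_force: 0.0
```

```bash
python3 m.py
python3 - <<'E'
from h import *
im=read_camera('wrist');c=camera_info('wrist')
cv2.imwrite('pics/w7.png',im[:,:,::-1]);print(c['cam_to_world'].tolist() if hasattr(c['cam_to_world'],'tolist') else c['cam_to_world'])
for b in(-3.1,-3.2,-3.3):print(b,proj(c,[571.6+55*np.cos(b),13+55*np.sin(b),167.5]))
E
```

```text
[516.8  15.3 367.8] F [0.6 0.3 0.5] bear 3.1 w 43.8 12.4167
wrist 130 n 384 px [453.1 200.1] r 38.6 tail bear-pi -3.312
wrist 122 n 384 px [453.1 200.1] r 42.1 tail bear-pi -3.365
wrist 114 n 384 px [453.1 200.1] r 45.6 tail bear-pi -3.411
side 130 n 13 px [311.6 194.8] r 39.3 tail bear-pi -3.11
side 122 n 13 px [311.6 194.8] r 40.8 tail bear-pi -3.291
side 114 n 13 px [311.6 194.8] r 43.4 tail bear-pi -3.455
[[0.9837033888477071, -0.17343341288033515, -0.047418288309597885, 529.2156296899186], [-0.17979844283751636, -0.9482829171208825, -0.2615951625124397, 82.83509011883656], [0.00040338906441383883, 0.2658577822697403, -0.9640121767300838, 348.2983633005302], [0.0, 0.0, 0.0, 1.0]]
-3.1 [[321.11533974 237.46658913]]
-3.2 [[319.53045074 228.93659897]]
-3.3 [[318.8490413  220.16969043]]
```

View pics/w7.png

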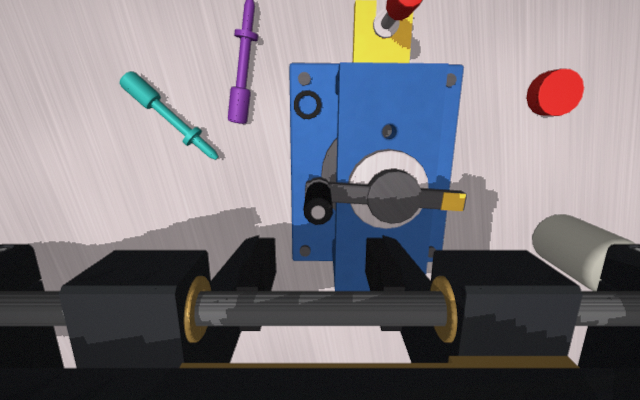

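The handle top is at (318,211), so its bearing is -3.40. The tail, spindle height and parked pin (400,5) are all as expected.

Emit:
arm_command(deltas=[[[0.29, -0.01, 0], 0, 0.5], [[0.29, -0.01, 0.6], 0, 0.5], [[0.29, -0.01, 1.2], 0, 0.5], [[0.29, -0.01, 1.7], 0, 0.5], [[0.29, -0.01, 1.7], 0, 0.5], [[0.29, -0.01, 1.7], 0, 0.1], [[0.29, -0.01, 1.7], 0, 0.1], [[0.29, -0.01, 1.7], 0, 0.1], [[0.29, -0.01, 1.7], 0, 0.1], [[0.29, -0.01, 1.7], 0, 0.1]], newtons=20)

```text
time_s: 13.4
tool_pos: [518.1, 26.8, 300.7]
orientation: [0.768, 0.64, 0.0, -0.001]
wrist_force: [-3.8, 2.3, 6.3]
width: 17.8
gripper_force: 20.0
```

```bash
python3 m.py;python3 - <<'E'
from h import *
ex=local([1,0,0]);ey=local([0,1,0])
b0=-3.40;tot=-1.10-2*np.pi-b0;n=40;st=tot/n;print(tot)
for k in range(4):
    b=b0+10*k*st;L=[]
    for i in range(1,11):
        a=b+st*i;q=55*np.array([np.cos(a)-np.cos(b),np.sin(a)-np.sin(b)]);l=(ex*q[0]+ey*q[1])/40;L.append(l[:2].round(2).tolist())
    print(round(b+10*st,2),L)
E
```

```text
[518.1  26.8 300.7] F [-3.8  2.3  6.3] bear 2.889 w 17.8 13.4
wrist 130 n 635 px [502.4 254.8] r 37.2 tail bear-pi -3.286
wrist 122 n 656 px [501.9 254.9] r 41.8 tail bear-pi -3.38
wrist 114 n 656 px [501.9 254.9] r 47.0 tail bear-pi -3.453
side 130 n 5 px [311.  194.8] r 40.9 tail bear-pi -3.104
side 122 n 5 px [311.  194.8] r 42.2 tail bear-pi -3.278
side 114 n 5 px [311.  194.8] r 44.8 tail bear-pi -3.437
-3.983185307179586
-4.4 [[0.14, 0.02], [0.27, 0.05], [0.4, 0.09], [0.52, 0.15], [0.64, 0.22], [0.75, 0.3], [0.86, 0.39], [0.95, 0.49], [1.03, 0.6], [1.1, 0.71]]
-5.39 [[0.06, 0.12], [0.11, 0.25], [0.14, 0.38], [0.16, 0.52], [0.17, 0.66], [0.16, 0.79], [0.14, 0.93], [0.11, 1.06], [0.06, 1.19], [0.0, 1.31]]
-6.39 [[-0.07, 0.12], [-0.15, 0.23], [-0.25, 0.33], [-0.35, 0.42], [-0.46, 0.5], [-0.58, 0.57], [-0.7, 0.62], [-0.83, 0.67], [-0.97, 0.7], [-1.1, 0.71]]
-7.38 [[-0.14, 0.0], [-0.27, -0.01], [-0.41, -0.03], [-0.54, -0.07], [-0.67, -0.12], [-0.79, -0.18], [-0.9, -0.25], [-1.01, -0.34], [-1.11, -0.43], [-1.2, -0.54]]
```

Emit:
arm_command(deltas=[[[0.14, 0.02, 0], 0, 0.1], [[0.27, 0.05, 0.01], 0, 0.1], [[0.4, 0.09, 0.01], 0, 0.1], [[0.52, 0.15, 0.01], 0, 0.1], [[0.64, 0.22, 0.02], 0, 0.1], [[0.75, 0.3, 0.02], 0, 0.1], [[0.86, 0.39, 0.02], 0, 0.1], [[0.95, 0.49, 0.03], 0, 0.1], [[1.03, 0.6, 0.03], 0, 0.1], [[1.1, 0.71, 0.03], 0, 0.1]])

```text
time_s: 14.33
tool_pos: [553.5, 64.7, 298.9]
orientation: [0.768, 0.64, -0.001, -0.001]
wrist_force: [-6.0, 0.5, 6.7]
width: 17.6
gripper_force: 20.1
```

```bash
python3 m.py
```

```text
[553.5  64.7 298.9] F [-6.   0.5  6.7] bear 1.907 w 17.6 14.3333
wrist none 2
side none 0
```

Emit:
arm_command(deltas=[[[0.06, 0.12, 0], 0, 0.1], [[0.11, 0.25, 0.01], 0, 0.1], [[0.14, 0.38, 0.01], 0, 0.1], [[0.16, 0.52, 0.01], 0, 0.1], [[0.17, 0.66, 0.02], 0, 0.1], [[0.16, 0.79, 0.02], 0, 0.1], [[0.14, 0.93, 0.02], 0, 0.1], [[0.11, 1.06, 0.03], 0, 0.1], [[0.06, 1.19, 0.03], 0, 0.1], [[0, 1.31, 0.03], 0, 0.1]])

```text
time_s: 15.27
tool_pos: [605.7, 55.8, 297.6]
orientation: [0.768, 0.64, -0.0, -0.001]
wrist_force: [-5.1, 2.0, 5.4]
width: 16.9
gripper_force: 20.1
```

Emit:
arm_command(deltas=[[[-0.07, 0.12, 0], 0, 0.1], [[-0.15, 0.23, 0.01], 0, 0.1], [[-0.25, 0.33, 0.01], 0, 0.1], [[-0.35, 0.42, 0.01], 0, 0.1], [[-0.46, 0.5, 0.02], 0, 0.1], [[-0.58, 0.57, 0.02], 0, 0.1], [[-0.7, 0.62, 0.02], 0, 0.1], [[-0.83, 0.67, 0.03], 0, 0.1], [[-0.97, 0.7, 0.03], 0, 0.1], [[-1.1, 0.71, 0.03], 0, 0.1]])

```text
time_s: 16.1
tool_pos: [626.1, 8.3, 296.5]
orientation: [0.768, 0.641, 0.001, -0.001]
wrist_force: [-3.0, 4.7, 3.7]
width: 17.2
gripper_force: 20.0
```

```bash
python3 m.py
```

```text
[626.1   8.3 296.5] F [-3.   4.7  3.7] bear -0.086 w 17.2 16.1
wrist 130 n 557 px [136.2 261.4] r 36.8 tail bear-pi -0.173
wrist 122 n 593 px [137.1 261.2] r 41.5 tail bear-pi -0.082
wrist 114 n 593 px [137.1 261.2] r 46.9 tail bear-pi -0.01
side 130 n 23 px [344.6 203.4] r 48.5 tail bear-pi -0.387
side 122 n 23 px [344.6 203.4] r 46.2 tail bear-pi -0.244
side 114 n 23 px [344.6 203.4] r 45.0 tail bear-pi -0.09
```

Still gripped and following. Last quarter.

Emit:
arm_command(deltas=[[[-0.14, 0, 0], 0, 0.1], [[-0.27, -0.01, 0.01], 0, 0.1], [[-0.41, -0.03, 0.01], 0, 0.1], [[-0.54, -0.07, 0.01], 0, 0.1], [[-0.67, -0.12, 0.02], 0, 0.1], [[-0.79, -0.18, 0.02], 0, 0.1], [[-0.9, -0.25, 0.02], 0, 0.1], [[-1.01, -0.34, 0.03], 0, 0.1], [[-1.11, -0.43, 0.03], 0, 0.1], [[-1.2, -0.54, 0.03], 0, 0.1]])

```text
time_s: 17.03
tool_pos: [596.9, -35.9, 295.5]
orientation: [0.768, 0.64, 0.002, 0.001]
wrist_force: [1.8, 5.3, 0.6]
width: 17.4
gripper_force: 20.0
```

Emit:
arm_command(deltas=[[[0, 0, 0], 0, 0.1], [[0, 0, 0], 0, 0.1], [[0, 0, 0], 0, 0.1]])

```text
time_s: 17.28
tool_pos: [595.8, -37.0, 295.2]
orientation: [0.768, 0.64, -0.0, 0.0]
wrist_force: [-3.2, 1.4, 4.3]
width: 17.4
gripper_force: 20.0
```

```bash
python3 m.py; sleep 0; python3 m.py
```

```text
[595.8 -37.  295.2] F [-3.2  1.4  4.3] bear -1.119 w 17.4 17.2833
wrist 130 n 1022 px [192.   84.9] r 39.9 tail bear-pi -1.182
wrist 122 n 1022 px [192.   84.9] r 42.0 tail bear-pi -1.13
wrist 114 n 1022 px [192.   84.9] r 44.3 tail bear-pi -1.082
side 130 n 20 px [333.3 212.6] r 55.3 tail bear-pi -1.194
side 122 n 24 px [333.3 213. ] r 50.2 tail bear-pi -1.156
side 114 n 24 px [333.3 213. ] r 44.0 tail bear-pi -1.101
[595.9 -36.9 295.2] F [-3.8  0.4  5.3] bear -1.119 w 17.0 17.3833
wrist 130 n 1025 px [191.9  84.9] r 39.9 tail bear-pi -1.182
wrist 122 n 1025 px [191.9  84.9] r 42.0 tail bear-pi -1.129
wrist 114 n 1025 px [191.9  84.9] r 44.3 tail bear-pi -1.082
side 130 n 20 px [333.3 212.6] r 55.3 tail bear-pi -1.194
side 122 n 23 px [333.4 212.9] r 50.0 tail bear-pi -1.152
side 114 n 23 px [333.4 212.9] r 43.8 tail bear-pi -1.096
```

```bash
python3 -c "
from station import *
print(job_done())"
```

```text
the job is handed in; nothing more can be done
None
```

I handed the job in at about 17 s of the 72 s allowed: the pin is parked upright in the yellow notch, the spindle has dropped into the thread and been turned one full turn forward (to within about 0.15 rad), and the hand is still on the handle; on the way the handle slipped from the light grip once and I regripped it at 20 N.

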